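Bring the salt round on the ratchet jar stand

TASK

Bring the salt shaker round to the marker peg at the front of the round jar stand: turn the stand's wooden handle clockwise seen from above, which carries the tray along, until the shaker stands in line with the peg. Then turn the handle back anticlockwise, where it freewheels and the tray stays put, until its long end points over the peg again, and let go. Use only the handle: do not touch the tray or the jars nor topple one, and leave the other things alone.

Things in the scene. Friction and masses are not known exactly. Their poses are not given: they have to be found in the camera images.
- stand: Jar stand's fixed steel foot. Origin on the turning axis, at the worktop; +z up. Its -x axis points to the front, where a steel marker peg (10 mm thick, 34 mm high) stands 143 mm from the axis, just outside the tray. Whole stand: 200 mm high, 250 mm across.
- tray: Round wooden tray, 246 mm across, top 24 mm up, origin as the stand's. Friction 0.1 N m plus 0.15 N m s drag; stays where left. Turn it slowly: it coasts and jars rock. Its 22 mm column carries a 24-tooth ratchet wheel (69 mm across, 140-152 mm up). A pawl on the handle catches it when that turns clockwise from above (tray follows after at most 15 deg slack) and clicks over it anticlockwise (tray stays).
- handle (a joint): Angle of the wooden handle about the stand's vertical axis, rad: 0 = long end straight over the marker peg, growing CLOCKWISE seen from above. No end stops. Starts at 0 to 0.2; needs at most about 1.5 rad of turning. Within 15 degrees (0.26 rad) counts as pointing over the peg.
- grip (a point): On the turning axis, mid-height of the handle's wooden bar (187 mm up). Bar 14 mm thick, 26 mm high (174-200 mm up), 70 mm long: long end 45 mm from the axis, short end 25 mm. Site x runs along the bar, -x to the long end; z up. Grip from above across the thickness, over the axis. Under the bar 16 mm is free, then the steel pawl arm (50 mm out); jar tops are below 133 mm.
- nose (a point): Middle of the end face of the handle's long end, 45 mm from the axis, 187 mm above the worktop.
- shaker: Salt shaker: slim waisted glass with a domed grey holed top, 44 mm wide, 90 mm high; origin under its middle. Loose on the tray, 55 to 95 mm from the axis; must go round 35 to 75 degrees clockwise to reach the peg. In line = centre within 20 mm sideways of the line from the axis through the peg (y in the stand's frame).
- honey: Honey jar on the tray, wide with a flat lid, 64 mm wide, 87 mm high; origin under its middle. A bystander that rides along.
- spice: Spice jar on the tray, straight slim bottle with a cap, 45 mm wide, 108 mm high; origin under its middle. A bystander that rides along.
- mug: White mug, 82 mm wide and 94 mm high, 112 mm with its handle, on the worktop to the left; origin under its middle. A bystander.
- lemon: Lemon, 71x53x51 mm, on the right; origin under its middle. A bystander.
- mill: Tall wooden pepper mill, 58 mm wide, 170 mm high, to the right at the back; origin under its middle. A bystander.
Mind the look-alikes: they are no part of the job. Several things have the shape of the shaker; the one meant has the colours described above.

How it is judged:
By the outcome, as a careful person would: the job done as asked, in the order asked, and still so for the second after the job is handed in, with the robot touching nothing.
It also fails if it takes over 51 s, if anything falls off the work surface, if the arm or the gripper's body presses on something with over 40 N, if the wrist force passes 120 N, or if a joint passes its speed limit or range.

ROBOT

A 6-joint arm with a two-finger parallel gripper is mounted at the origin on a cart in front of the work surface, level with it; the furniture and walls round the work are solid. World frame = base frame: x ahead of the robot, y to its left, z up, the work surface at z = 0. Lengths are in m, angles in rad, forces in N, time in s.
With the tool pointing down it reaches from about 0.375 to 0.9 m from the base axis. Payload 3.1 kg.
Tool frame: the origin (TCP) lies on the centre line of the jaws, within the pads' length; the fingertips stand 25 mm ahead of it and the grasp point (between the pads) lies 6 mm ahead of it (robot.nose_length is the y of the fingertips in the tool frame, in m); y points along the fingers, z is the direction in which the jaws open and shut, and the axes are right-handed (so a half turn about y gives the same grasp; the last joint's range is limited). The gripper opens to 87 mm and grips with 3 to 60 N. Pads are 19 mm wide; open, the fingers measure 117 mm over their backs; the gripper's body (75 mm by 190 mm) begins 51 mm behind the grasp point.
Start: joints at [-1.51, 0.527, 1.433, -0, 1.181, -0.178], TCP at [0.148, -0.607, 0.216] pointing down, gripper open.
Joint ranges: [-3.08, 3.08], [-0.75, 2.2], [0.22, 2.44], [-1.43, 4.57], [0, 2.65], [-2.85, 2.85]. Speed limits (rad/s): [2.79, 2.79, 3.14, 3.14, 3.14, 3.14].

INTERFACE

Orientations are given as a unit quaternion [x, y, z, w].
In Python, from rig import robot, eyes, ticket gives the robot as it stands.
- The arm moves only by the tool play_rows, never from a script. Its argument "series" is a list of rows, each a list of 7 numbers: the opening, from 0 (shut) to 1 (fully open), then the shift along the tool's x, y, z scaled (see below), then the turn, a rotation vector about the tool's x, y, z scaled (see below). In form: [[claw, dx, dy, dz, ax, ay, az], ...]. A call has 1 to 12 rows; each row shifts and turns the commanded pose from where the row before left it, along the tool's axes as they then stand; what a row does not reach is not made up. The controller multiplies each number of a shift by 100 mm and each number of a turn by 180 degrees. A row lasts 1/12 s, in which the tool goes at most 41.7 mm and 7.16 degrees, less where a joint would pass 70% of its speed; a pose out of reach is approached as far as the arm can. A call with a number of a shift or a turn outside -1 to 1 is refused whole. A call with a gripper value outside its range is refused whole. The fingers move at their own pace and stop on an object; "grip_force" is the grip in N (left out, the last holds). Time passes only in rows, so rows that do not move let the fingers close. It gives the time, the measured TCP pose, the force and the opening at its end, in the units of the state.
- robot.get_obs(): the state, without advancing time (a new reading comes with each control period).
- eyes.camera(name): name is "scene" or "top" or "wrist"; returns the picture (384x512x3 uint8, red, green, blue); there is no depth.
- eyes.camera_params(name): a dict with "K" (3x3 intrinsics, pixels), "D" ([k1, k2, p1, p2, k3] as OpenCV has them; the pictures are not rectified), "rvec" (rotation vector, rad) and "tvec" (3), from world to camera coordinates, as OpenCV has them. Camera axes: x right, y down, z forward; pixel columns grow to the right and rows downward; lengths in m; the calibration is good to about 2 mm. A picture is of the moment at which its call begins: read the wrist's pose just before it. camera_params takes no time and is no camera call; for the wrist camera it gives the pose at the moment of the call.
- ticket.hand_in(): hands the job in, once; it reports no verdict.
The state is a dict: "time": time; "q": joint angles; "joint_velocities": joint speeds; "joint_torque": joint torques, N m; "position": TCP position; "tool_rot": TCP orientation; "ft_force": force on the tool from outside, world axes, zero at the start; "moment": the same for the moment, N m; "grip_width": finger opening in m.
Only numpy, scipy, OpenCV 4.12 (cv2) and the standard library are available. Lean on these libraries where they do the work, as an engineer would, in place of code of your own. Each camera call takes 0.05 s, during which the arm holds its last target.

## Working session

There is one attempt and no reset: what is moved stays moved. The work goes in short steps, Python scripts to look and compute and a tool call to move; the robot and the scene stay as the last step left them, time stands still between calls to the robot, and variables do not carry over. Pictures are saved under pics/ and viewed, and the job is handed in when it is done.

Besides the shell and the picture viewer there is one more tool, called after "Call:" as name(argument=value, ...) on one line, values as JSON. play_rows: Moves the arm, as the interface text tells. Its arguments: {"type":"object","properties":{"series":{"type":"array","items":{"type":"array","items":{"type":"number"}}},"grip_force":{"type":"number"}},"required":["series"]}

```bash
ls; mkdir -p pics
python3 - <<'E'
from rig import robot, eyes, ticket
import cv2
for n in("scene","top"):
    cv2.imwrite(f"pics/{n}0.png",eyes.camera(n)[:,:,::-1])
    p=eyes.camera_params(n);print(n,p)
o=robot.get_obs();print(o)
E
```

```text
pics
scene {'K': array([[414.5743108 ,   0.        , 259.45707291],
       [  0.        , 414.5743108 , 187.69818653],
       [  0.        ,   0.        ,   1.        ]]), 'D': array([5.1952508e-05, 0.0000000e+00, 0.0000000e+00, 0.0000000e+00,
       0.0000000e+00]), 'rvec': array([ 1.35153594, -2.38820902,  0.73288742]), 'tvec': array([0.28333473, 0.43037838, 0.85838694])}
top {'K': array([[492.63351992,   0.        , 257.96602932],
       [  0.        , 492.63351992, 189.00925214],
       [  0.        ,   0.        ,   1.        ]]), 'D': array([-0.10547855,  0.        ,  0.        ,  0.        ,  0.        ]), 'rvec': array([ 2.1787668 , -2.12804089,  0.15765394]), 'tvec': array([0.04097868, 0.51003832, 1.45105266])}
{'time': 0.1, 'q': array([-1.51050015e+00,  5.28351715e-01,  1.43377453e+00, -2.13282722e-05,
        1.18139175e+00, -1.78504381e-01]), 'joint_velocities': array([-1.77881504e-03, -7.74565884e-04, -2.73691359e-03, -7.30650434e-04,
        7.42849399e-05,  1.13271397e-04]), 'joint_torque': array([ 6.50618904e-05, -4.40983415e+01, -1.77151448e+01,  6.33993326e-02,
        5.33843448e-02, -4.99367366e-05]), 'position': array([ 0.14781479, -0.60658047,  0.21538258]), 'tool_rot': array([-0.08419784,  0.70275163, -0.70139176,  0.08426434]), 'ft_force': array([-0.14138764,  0.26150293, -0.06234735]), 'moment': array([ 0.01232583, -0.00220595,  0.02809332]), 'grip_width': 0.08679425016493263}
```

View pics/scene0.png

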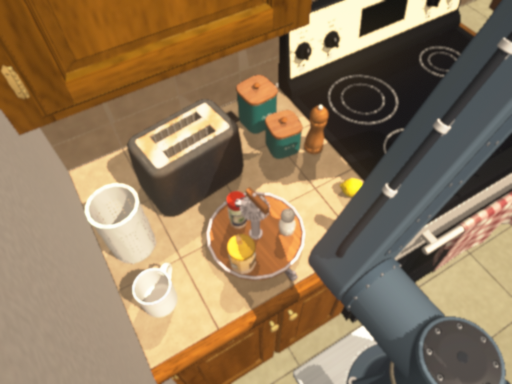

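View pics/top0.png

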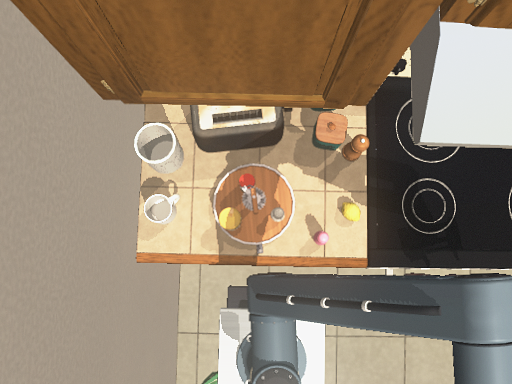

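Run:
```python
import cv2,numpy as np
a=cv2.imread("pics/top0.png")[155:265,200:335];b=cv2.imread("pics/scene0.png")[175:295,195:325]
cv2.imwrite("pics/c1.png",cv2.resize(a,None,fx=5.5,fy=5.4,interpolation=2))
cv2.imwrite("pics/c2.png",cv2.resize(b,None,fx=5,fy=5,interpolation=2))
```

```text
(no output)
```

View pics/c1.png

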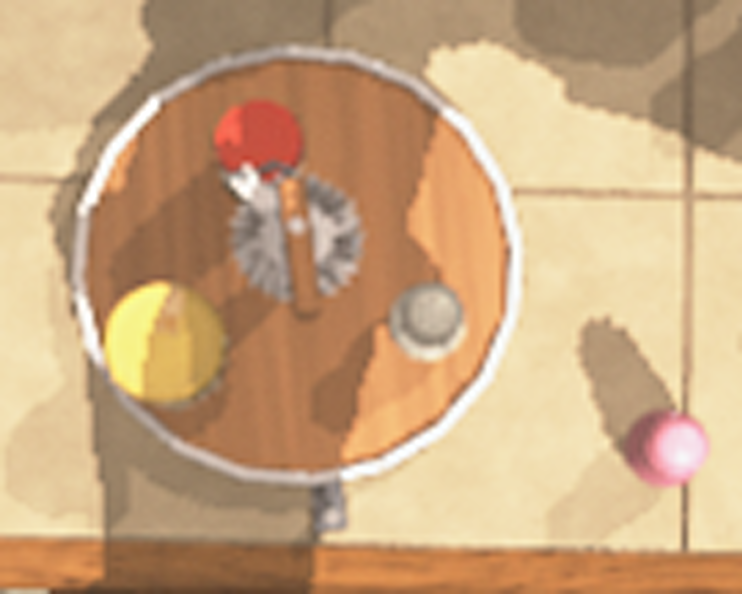

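View pics/c2.png

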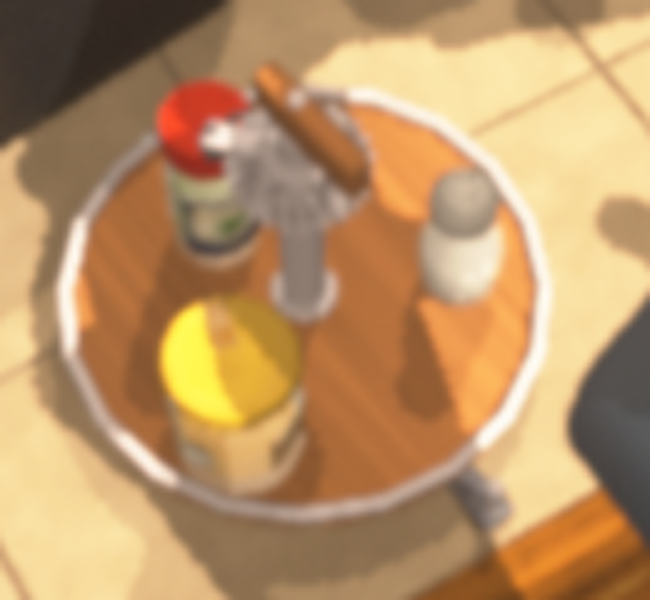

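```bash
cat > h.py <<'E'
import cv2,numpy as np
from rig import robot, eyes, ticket
from scipy.spatial.transform import Rotation as R
def ray(n,uv,p=None):
    p=p or eyes.camera_params(n)
    x=cv2.undistortPoints(np.array(uv,float).reshape(-1,1,2),p['K'],p['D']).reshape(-1,2)
    Rm=cv2.Rodrigues(p['rvec'])[0]
    return -Rm.T@p['tvec'], np.c_[x,np.ones(len(x))]@Rm
def onz(n,uv,z,p=None):
    c,d=ray(n,uv,p); return c+d*((z-c[2])/d[:,2])[:,None]
def proj(n,X,p=None):
    p=p or eyes.camera_params(n)
    return cv2.projectPoints(np.array(X,float).reshape(-1,1,3),p['rvec'],p['tvec'],p['K'],p['D'])[0].reshape(-1,2)
def circ(P):
    A=np.c_[2*P[:,:2],np.ones(len(P))];s=np.linalg.lstsq(A,(P[:,:2]**2).sum(1),rcond=None)[0]
    return s[:2],np.sqrt(s[2]+s[0]**2+s[1]**2)
E
python3 - <<'E'
from h import *
cr=lambda L:[[200+x/5.5-.4,155+y/5.4-.4] for x,y in L]
rim=cr([(77,260),(520,260),(300,47),(300,480),(160,97),(445,100),(145,425),(460,420)])
P=onz("top",rim,0.024);print(circ(P))
print("peg",onz("top",cr([(330,490),(330,525),(330,505)]),0.034))
print("bar long,short,mid",onz("top",cr([(307,312),(290,180),(296,225)]),0.2))
print("shaker dome",onz("top",cr([(433,313)]),0.085),"base",onz("top",cr([(428,330)]),.04))
cs=lambda L:[[195+x/5-.4,175+y/5-.4] for x,y in L]
print("scene: bar long short", onz("scene",cs([(350,175),(270,75)]),0.2)," shaker dome",onz("scene",cs([(465,198)]),.085))
P=onz("scene",cs([(62,290),(548,280),(300,515),(160,478),(475,455),(525,190),(100,180)]),0.024);print(circ(P))
print("peg top",onz("scene",cs([(475,480)]),.034), onz("scene",cs([(495,520)]),.0))
E
```

```text
(array([0.4664429 , 0.06375509]), np.float64(0.12269898296890545))
peg [[0.34000145 0.04423904 0.034     ]
 [0.32081045 0.04380685 0.034     ]
 [0.33177063 0.0440537  0.034     ]]
bar long,short,mid [[0.42304615 0.05938986 0.2       ]
 [0.48853171 0.06921736 0.2       ]
 [0.46611367 0.06575245 0.2       ]]
shaker dome [[ 0.434531   -0.00725458  0.085     ]] base [[ 0.42915881 -0.00691207  0.04      ]]
scene: bar long short [[0.4219506  0.06326498 0.2       ]
 [0.48414816 0.06670184 0.2       ]]  shaker dome [[ 0.44180303 -0.01429562  0.085     ]]
(array([0.47046763, 0.0598869 ]), np.float64(0.12466958409865903))
peg top [[0.3336637 0.0475154 0.034    ]] [[0.32262667 0.041117   0.        ]]
```

Run:
```python
from h import *
o=robot.get_obs();M=R.from_quat(o['tool_rot']).as_matrix();print(M.round(3))
for n in("top","scene"):
  p=eyes.camera_params(n);print(n,-cv2.Rodrigues(p['rvec'])[0].T@p['tvec'])
```

```text
[[-0.972 -0.     0.237]
 [-0.237  0.002 -0.972]
 [-0.    -1.    -0.002]]
top [0.30419325 0.06250316 1.50696118]
scene [0.02860679 0.30233492 0.95399555]
```

Call:
play_rows(series=[[1,-0.28,-0.055,-0.153,0,0,0],[1,-0.28,-0.055,-0.153,0,0,0],[1,-0.28,-0.055,-0.153,0,0,0],[1,-0.28,-0.055,-0.153,0,0,0],[1,-0.28,-0.055,-0.153,0,0,0],[1,-0.28,-0.055,-0.153,0,0,0],[1,-0.28,-0.055,-0.153,0,0,0],[1,-0.28,-0.055,-0.153,0,0,0],[1,-0.28,-0.055,-0.153,0,0,0],[1,-0.28,-0.055,-0.153,0,0,0],[1,-0.28,-0.055,-0.153,0,0,0],[1,-0.28,-0.055,-0.153,0,0,0]])

```text
time: 1.1
position: [0.4316, -0.3478, 0.2821]
tool_rot: [-0.084, 0.702, -0.702, 0.084]
ft_force: [0.1, -0.2, 0.8]
grip_width: 0.0868
```

Call:
play_rows(series=[[1,-0.11,0,-0.325,0,0,0],[1,-0.11,0,-0.325,0,0,0],[1,-0.11,0,-0.325,0,0,0],[1,-0.11,0,-0.325,0,0,0],[1,-0.11,0,-0.325,0,0,0],[1,-0.11,0,-0.325,0,0,0],[1,-0.11,0,-0.325,0,0,0],[1,-0.11,0,-0.325,0,0,0],[1,-0.11,0,-0.325,0,0,0],[1,-0.11,0,-0.325,0,0,0],[1,-0.11,0,-0.325,0,0,0],[1,-0.11,0,-0.325,0,0,0]])

```text
time: 2.1
position: [0.4664, 0.0625, 0.282]
tool_rot: [-0.084, 0.702, -0.702, 0.084]
ft_force: [0.8, -0.9, -0.4]
grip_width: 0.0869
```

Run:
```python
from h import *
o=robot.get_obs();print(o['q'].round(3))
for n in("wrist","top"): cv2.imwrite(f"pics/{n}1.png",eyes.camera(n)[:,:,::-1])
```

```text
[-0.105  0.235  1.719  0.     1.188  1.227]
```

View pics/wrist1.png

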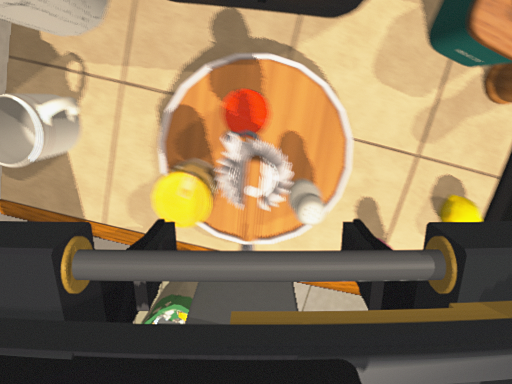

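View pics/top1.png

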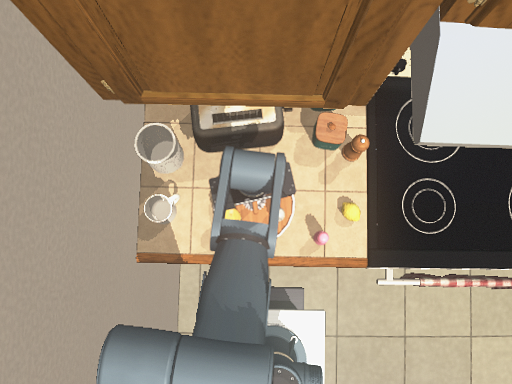

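Run:
```python
from h import *
a=cv2.imread("pics/wrist1.png")[40:255,145:365]
cv2.imwrite("pics/c3.png",cv2.resize(a,None,fx=2.7,fy=2.7,interpolation=2))
```

```text
(no output)
```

View pics/c3.png

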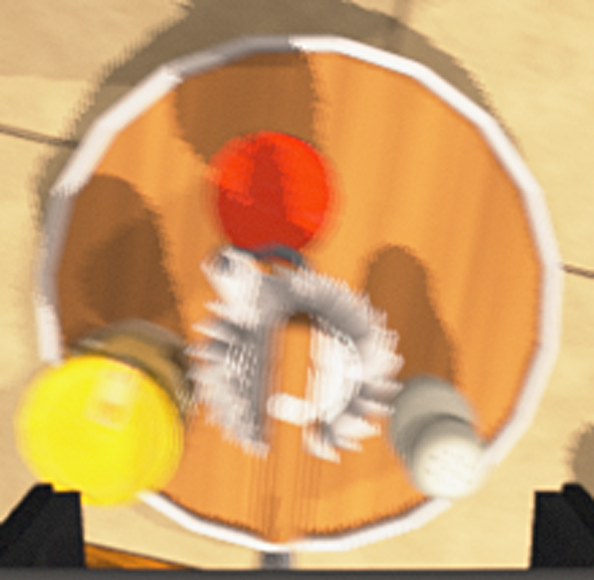

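Call:
play_rows(series=[[0.6,0,0,0,0,-0.0395,0],[0.6,0,0,0,0,-0.0395,0],[0.6,0,0,0,0,-0.0395,0],[0.6,0,0,0,0,-0.0395,0],[0.6,0,0,0,0,-0.0395,0],[0.6,0,0,0,0,-0.0395,0],[0.6,0,0,0,0,-0.0395,0],[0.6,0,0,0,0,-0.0395,0],[0.6,0,0,0,0,-0.0395,0],[0.6,0,0,0,0,-0.0395,0],[0.6,0,0,0,0,-0.0395,0],[0.6,0,0,0,0,-0.0395,0]])

```text
time: 3.2
position: [0.4666, 0.0599, 0.2819]
tool_rot: [0.539, -0.458, 0.458, -0.539]
ft_force: [-0.1, -0.4, 1.0]
grip_width: 0.0519
```

Call:
play_rows(series=[[0.6,0,0,0,0,-0.0395,0],[0.6,0,0,0,0,-0.0395,0],[0.6,0,0,0,0,-0.0395,0],[0.6,0,0,0,0,-0.0395,0],[0.6,0,0,0,0,-0.0395,0],[0.6,0,0,0,0,-0.0395,0],[0.6,0,0,0,0,-0.0395,0],[0.6,0,0,0,0,-0.0395,0],[0.6,0,0,0,0,-0.0395,0],[0.6,0,0,0,0,-0.0395,0],[0.6,0,0,0,0,-0.0395,0],[0.6,0,0,0,0,0,0]])

```text
time: 4.2
position: [0.4667, 0.0599, 0.282]
tool_rot: [0.707, -0.017, 0.016, -0.707]
ft_force: [0.6, 0.5, -0.1]
grip_width: 0.0521
```

Run:
```python
from h import *
o=robot.get_obs();print(o['q'].round(3), R.from_quat(o['tool_rot']).as_matrix().round(3),o['position'])
import pickle
pickle.dump(eyes.camera_params("wrist"),open("w2.pkl","wb"))
im=eyes.camera("wrist")[:,:,::-1]; cv2.imwrite(f"pics/wrist2.png",im)
```

```text
[-0.11   0.235  1.719 -0.     1.188 -1.633] [[ 0.999 -0.001  0.047]
 [-0.047 -0.     0.999]
 [-0.001 -1.    -0.   ]] [0.46665806 0.05994283 0.2819556 ]
```

View pics/wrist2.png

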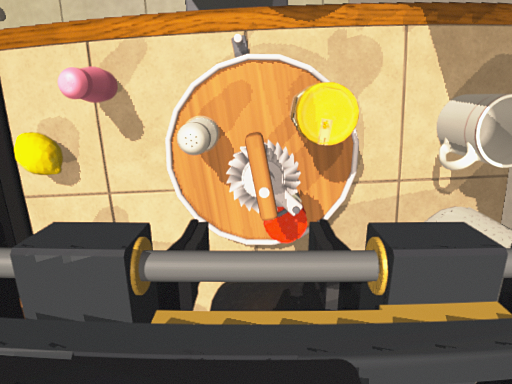

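Run:
```python
import cv2
a=cv2.imread("pics/wrist2.png")[25:250,155:375]
cv2.imwrite("pics/c4.png",cv2.resize(a,None,fx=2.6,fy=2.6,interpolation=2))
```

```text
(no output)
```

View pics/c4.png

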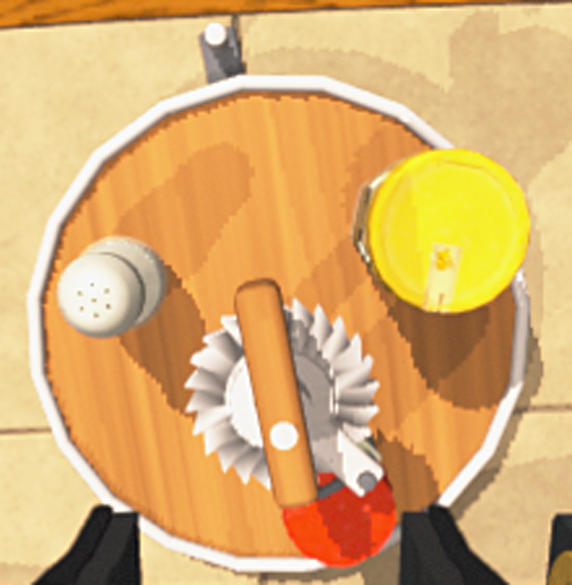

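Run:
```python
from h import *
import pickle
p=pickle.load(open("w2.pkl","rb"))
c=lambda L:[[155+x/2.6-.3,25+y/2.6-.3] for x,y in L]
P=onz(0,c([(30,330),(528,330),(235,77),(320,80),(65,175),(50,435),(75,490),(200,565),(420,120),(105,148),(515,395)]),.026,p);C,r=circ(P);print(C,r)
peg=onz(0,c([(215,34)]),.034,p)[0];pegb=onz(0,c([(226,78)]),.0,p)[0]
b=onz(0,c([(258,283),(296,500),(285,435)]),.2,p);print(peg,pegb,b)
sh=onz(0,c([(97,300)]),.110,p)[0];print("sh",sh)
for S in(b[2,:2],C):
  ang=lambda d:np.arctan2(d[1],d[0])
  a0=ang(peg[:2]-S);print("peg dist",np.linalg.norm(peg[:2]-S),"stand yaw",a0+np.pi,"bar yaw",ang(b[1,:2]-b[0,:2]),"shaker r",np.linalg.norm(sh[:2]-S),"cw deg",np.degrees(ang(sh[:2]-S)-a0))
```

```text
[0.4682488  0.06270699] 0.12470162442188795
[0.32541746 0.04241551 0.034     ] [0.34032188 0.04485038 0.        ] [[0.4208079  0.05900119 0.2       ]
 [0.48683518 0.0672284  0.2       ]
 [0.4661431  0.06475949 0.2       ]]
sh [ 0.4333516  -0.00577845  0.11      ]
peg dist 0.1424884569167729 stand yaw 0.15746241281354623 bar yaw 0.12396425200155448 shaker r 0.07778742078719224 cw deg 56.04541320525341
peg dist 0.14426550642751695 stand yaw 0.14112165999718718 bar yaw 0.12396425200155448 shaker r 0.07686397005628903 cw deg 54.912917065598634
```

Call:
play_rows(series=[[0.6,0,0,0.02,0,-0.018,0],[0.6,0,0,0.02,0,-0.018,0],[0.6,0,0,0,0,-0.018,0],[0.6,0,0.1,0,0,0,0],[0.6,0,0.1,0,0,0,0],[0.6,0,0.1,0,0,0,0],[0.6,0,0.1,0,0,0,0],[0.6,0,0.1,0,0,0,0],[0.6,0,0,0,0,0,0],[0.6,0,0,0,0,0,0]])

```text
time: 5.08
position: [0.4666, 0.0645, 0.2319]
tool_rot: [-0.706, -0.041, 0.042, 0.706]
ft_force: [0.5, 0.0, 0.0]
grip_width: 0.0522
```

Run:
```python
from h import *
o=robot.get_obs();print(o['q'].round(3), R.from_quat(o['tool_rot']).as_matrix().round(3),o['position'])
import pickle
pickle.dump(eyes.camera_params("wrist"),open("w3.pkl","wb"))
im=eyes.camera("wrist")[:,:,::-1]; cv2.imwrite(f"pics/wrist3.png",im)
```

```text
[-0.1    0.3    1.786 -0.     1.057 -1.79 ] [[ 0.993 -0.002 -0.118]
 [ 0.118  0.     0.993]
 [-0.002 -1.     0.   ]] [0.4666167  0.06448089 0.23188464]
```

View pics/wrist3.png

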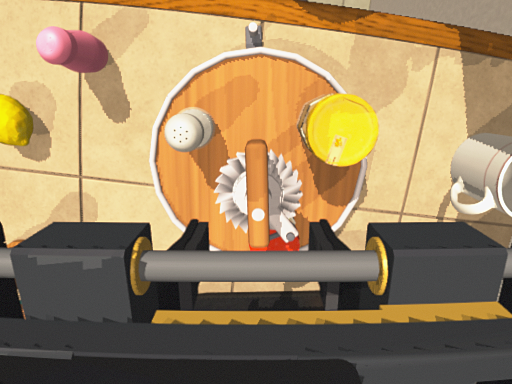

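Run:
```python
from h import *
import pickle
p=pickle.load(open("w3.pkl","rb"))
print(onz(0,[(258,214),(257,142),(258,248),(248,190),(267.5,190)],.2,p), onz(0,[(253,27)],.034,p))
```

```text
[[0.46618285 0.06441869 0.2       ]
 [0.4211977  0.05846818 0.2       ]
 [0.48942973 0.06718277 0.2       ]
 [0.45132332 0.05642451 0.2       ]
 [0.44989848 0.06839817 0.2       ]] [[0.32578597 0.04254511 0.034     ]]
```

Call:
play_rows(series=[[0.6,0,0.12,0,0,0,0],[0.6,0,0.12,0,0,0,0],[0.6,0,0.12,0,0,0,0],[0.6,0,0,0,0,0,0],[0,0,0,0,0,0,0],[0,0,0,0,0,0,0],[0,0,0,0,0,0,0],[0,0,0,0,0,0,0],[0,0,0,0,0,0,0],[0,0,0,0,0,0,0],[0,0,0,0,0,0,0]], grip_force=35)

```text
time: 6.05
position: [0.4671, 0.0648, 0.1965]
tool_rot: [0.706, 0.043, -0.043, -0.706]
ft_force: [0.2, -0.5, 0.5]
grip_width: 0.0135
```

Call:
play_rows(series=[[0,0,0,0,0,0.002,0],[0,0,0,0,0,0.004,0],[0,0,0,0,0,0.006,0],[0,0,0,0,0,0.008,0],[0,0,0,0,0,0.01,0],[0,0,0,0,0,0.01,0],[0,0,0,0,0,0.01,0],[0,0,0,0,0,0.01,0],[0,0,0,0,0,0.01,0],[0,0,0,0,0,0.01,0],[0,0,0,0,0,0.01,0],[0,0,0,0,0,0.01,0]])

```text
time: 7.05
position: [0.4669, 0.0648, 0.1962]
tool_rot: [-0.704, 0.069, -0.069, 0.704]
ft_force: [-1.0, -0.1, -0.4]
grip_width: 0.0002
```

Call:
play_rows(series=[[0,0,0,0,0,0.01,0],[0,0,0,0,0,0.01,0],[0,0,0,0,0,0.01,0],[0,0,0,0,0,0.01,0],[0,0,0,0,0,0.01,0],[0,0,0,0,0,0.01,0],[0,0,0,0,0,0.01,0],[0,0,0,0,0,0.01,0],[0,0,0,0,0,0.008,0],[0,0,0,0,0,0.006,0],[0,0,0,0,0,0.004,0],[0,0,0,0,0,0.002,0]])

```text
time: 8.05
position: [0.467, 0.0648, 0.1962]
tool_rot: [-0.684, 0.178, -0.178, 0.684]
ft_force: [-0.2, 0.5, 0.4]
grip_width: 0.0005
```

Run:
```python
from h import *
o=robot.get_obs();print(o['q'].round(3), R.from_quat(o['tool_rot']).as_matrix().round(3),o['position'],o['ft_force'],o['moment'])
import pickle
pickle.dump(eyes.camera_params("wrist"),open("w4.pkl","wb"))
im=eyes.camera("wrist")[:,:,::-1]; cv2.imwrite(f"pics/wrist4.png",im)
```

```text
[-0.1    0.352  1.83   0.     0.96  -1.162] [[ 0.874 -0.     0.487]
 [-0.487  0.     0.874]
 [-0.    -1.    -0.   ]] [0.46695231 0.0647896  0.19621699] [-0.21633916  0.46000189  0.36515937] [ 0.02933021 -0.14960831  0.00325913]
```

View pics/wrist4.png

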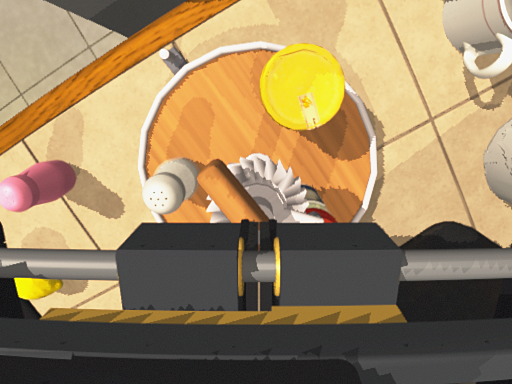

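Run:
```python
from h import *
a=eyes.camera("scene")[:,:,::-1];cv2.imwrite("pics/scene4.png",a)
cv2.imwrite("pics/c5.png",cv2.resize(a[150:290,180:340],None,fx=4,fy=4,interpolation=2))
b=cv2.imread("pics/wrist4.png")
cv2.imwrite("pics/c6.png",cv2.resize(b[140:320,160:370],None,fx=3.3,fy=3.3,interpolation=2))
print(robot.nose_length)
```

```text
0.025
```

View pics/c5.png

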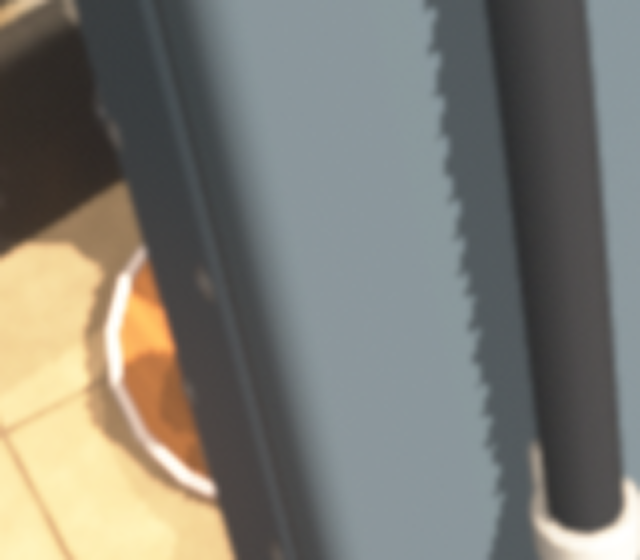

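View pics/c6.png

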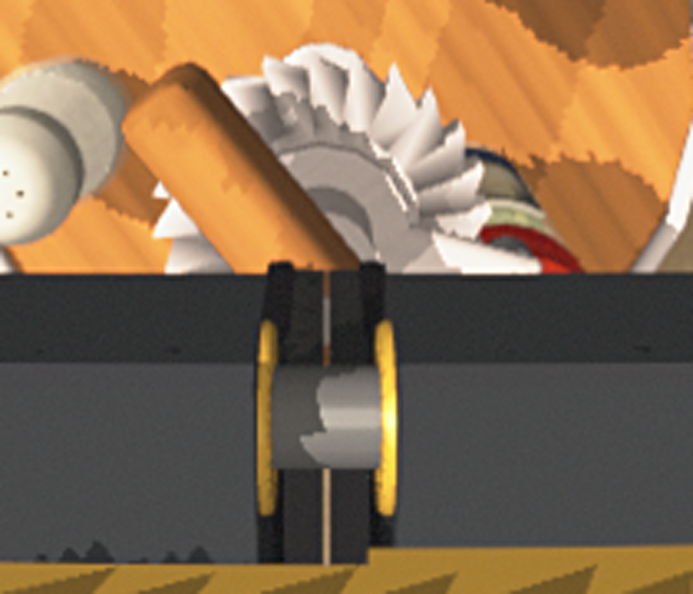

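Run:
```python
from h import *
import pickle
p=pickle.load(open("w4.pkl","rb"));o=robot.get_obs();M=R.from_quat(o['tool_rot']).as_matrix()
print("cam",-cv2.Rodrigues(p['rvec'])[0].T@p['tvec'], cv2.Rodrigues(p['rvec'])[0].round(3))
for y in(-.1,-.05,0,.025): print(y,proj(0,o['position']+M@np.array([[-.0095,y,0],[.0095,y,0]]).T.T[0],p), proj(0,o['position']+M@np.array([.0095,y,0]),p))
for L in (-.045,.0,.025): print("bar",L,proj(0,[.4662-L*0+L*.992,.0644+L*.124,.2],p))
```

```text
cam [0.4047517  0.09947417 0.36374934] [[ 0.487  0.874  0.001]
 [ 0.843 -0.47   0.26 ]
 [ 0.228 -0.126 -0.965]]
-0.1 [[258.08225372 357.82674163]] [[258.15659992 414.10857733]]
-0.05 [[258.10357488 262.77603162]] [[258.1493375  304.87423811]]
0 [[258.11505685 218.17991751]] [[258.14786562 250.80920566]]
0.025 [[258.1189458  203.81049942]] [[258.14765529 233.04735807]]
bar -0.045 [[203.52210787 169.40777035]]
bar 0.0 [[256.76803228 236.69749297]]
bar 0.025 [[283.88379586 270.77737625]]
```

Run:
```python
from h import *
import pickle
def tri(obs):
    A=np.zeros((3,3));b=np.zeros(3);L=[]
    for p,uv in obs:
        c,d=ray(0,[uv],p);d=d[0]/np.linalg.norm(d[0]);Q=np.eye(3)-np.outer(d,d);A+=Q;b+=Q@c;L.append((Q,c))
    X=np.linalg.solve(A,b);return X.round(4),[round(np.linalg.norm(Q@(X-c))*1e3,1) for Q,c in L]
w2,w3,w4=[pickle.load(open(f"w{i}.pkl","rb")) for i in(2,3,4)];t=eyes.camera_params("top");s=eyes.camera_params("scene")
for p in (w2,w3,w4): print(-cv2.Rodrigues(p['rvec'])[0].T@p['tvec'])
screw=[(w2,(264.3,192)),(w3,(258,214)),(t,(253.4,196.3))]
long=[(w2,(155+258/2.6-.3,25+283/2.6-.3)),(w3,(257,142)),(t,(200+307/5.5-.4,155+312/5.4-.4)),(s,(195+350/5-.4,175+175/5-.4))]
print(tri(screw),tri(screw[:2]),tri([screw[0],screw[2]]));print(tri(long),tri(long[:3]),tri([long[0],long[2]]),tri(long[2:]))
peg=[(w2,(155+215/2.6-.3,25+34/2.6-.3)),(w3,(253,27)),(w4,(167,51))];print(tri(peg))
```

```text
[0.39565259 0.0634388  0.44953486]
[0.39614767 0.05614595 0.39951243]
[0.4047517  0.09947417 0.36374934]
(array([0.4661, 0.065 , 0.1999]), [np.float64(0.2), np.float64(0.6), np.float64(0.8)]) (array([0.4667, 0.0646, 0.1984]), [np.float64(0.2), np.float64(0.2)]) (array([0.466 , 0.0653, 0.2006]), [np.float64(0.5), np.float64(0.5)])
(array([0.4228, 0.0596, 0.195 ]), [np.float64(1.6), np.float64(1.5), np.float64(0.8), np.float64(2.7)]) (array([0.4249, 0.0589, 0.1692]), [np.float64(1.1), np.float64(0.1), np.float64(1.0)]) (array([0.4265, 0.0587, 0.1524]), [np.float64(1.0), np.float64(1.0)]) (array([0.4243, 0.0604, 0.194 ]), [np.float64(1.2), np.float64(1.2)])
(array([0.3205, 0.0418, 0.0096]), [np.float64(1.0), np.float64(0.6), np.float64(1.5)])
```

Run:
```python
from h import *
import pickle
w2=pickle.load(open("w2.pkl","rb"));print(w2['K'],w2['D'])
# tool frame in w2
q=[0.707,-.017,.016,-.707];Rc=cv2.Rodrigues(w2['rvec'])[0]
M=np.array([[.999,-.001,.047],[-.047,0,.999],[-.001,-1,0]]);pos=np.array([.46666,.05994,.28196])
for x in(-.0095,0,.0095):
  for y in(-.02,0,.025):
    P=[pos+M@np.array([x,y,s*.026]) for s in(-1,1)]
    print(x,y,proj(0,P,w2).round(1).tolist(),(Rc@P[0]+w2['tvec'])[2].round(4))
a=cv2.imread("pics/wrist2.png")[200:330,120:400]
cv2.imwrite("pics/c7.png",cv2.resize(a,None,fx=2.8,fy=2.8,interpolation=2))
```

```text
[[334.61867726   0.         258.46296535]
 [  0.         334.61867726 188.12632801]
 [  0.           0.           1.        ]] [-0.07263695  0.          0.          0.          0.        ]
-0.0095 -0.02 [[203.3, 232.5], [312.7, 232.5]] 0.1585
-0.0095 0 [[209.2, 218.0], [306.9, 217.9]] 0.1778
-0.0095 0.025 [[215.1, 203.6], [301.1, 203.6]] 0.2019
0 -0.02 [[204.2, 250.8], [311.8, 250.7]] 0.161
0 0 [[209.9, 234.5], [306.2, 234.5]] 0.1803
0 0.025 [[215.6, 218.4], [300.6, 218.4]] 0.2044
0.0095 -0.02 [[205.1, 268.4], [310.9, 268.4]] 0.1635
0.0095 0 [[210.7, 250.5], [305.5, 250.5]] 0.1828
0.0095 0.025 [[216.1, 232.8], [300.0, 232.8]] 0.2069
```

View pics/c7.png

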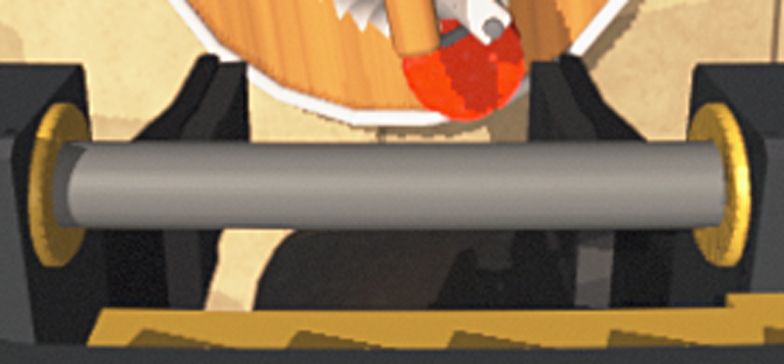

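Call:
play_rows(series=[[0,0,0.01,0,0,0,0],[0,0,0.01,0,0,0,0],[0,0,0.01,0,0,0,0],[0,0,0,0,0,0,0]])

```text
time: 8.48
position: [0.4671, 0.0648, 0.194]
tool_rot: [0.685, -0.177, 0.177, -0.684]
ft_force: [-2.3, 0.1, 6.4]
grip_width: 0.0002
```

Call:
play_rows(series=[[0,0,-0.15,0,0,0,0],[0.5,0,-0.15,0,0,0,0],[0.5,0,0,0,0,-0.0335,0],[0.5,0,0,0,0,-0.0335,0],[0.5,0,0,0,0,-0.0335,0],[0.5,0,0,0,0,-0.0335,0],[0.5,0,0,0,0,-0.0335,0],[0.5,0,0,0,0,-0.0335,0],[0.5,0,0,0,0,0,0],[0.5,0,0,0,0,0,0]])

```text
time: 9.32
position: [0.4669, 0.0648, 0.2231]
tool_rot: [-0.706, -0.043, 0.043, 0.706]
ft_force: [-0.7, 0.1, -0.4]
grip_width: 0.0425
```

Run:
```python
from h import *
o=robot.get_obs();print(o['q'].round(3), R.from_quat(o['tool_rot']).as_matrix().round(3),o['position'],o['grip_width'])
import pickle
pickle.dump(eyes.camera_params("wrist"),open("w5.pkl","wb"))
im=eyes.camera("wrist")[:,:,::-1]; cv2.imwrite(f"pics/wrist5.png",im)
```

```text
[-0.1    0.312  1.797  0.     1.032 -1.792] [[ 0.993 -0.    -0.121]
 [ 0.121  0.     0.993]
 [-0.    -1.     0.   ]] [0.46689964 0.06481288 0.2231474 ] 0.04246766593408227
```

View pics/wrist5.png

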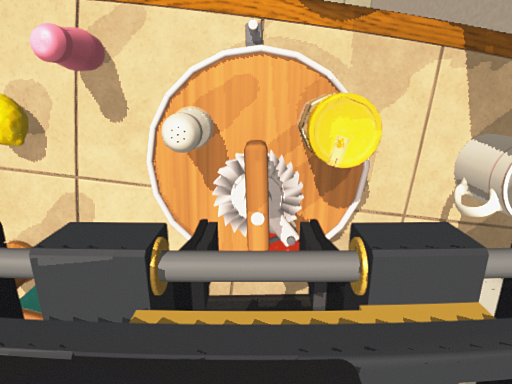

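Call:
play_rows(series=[[0.5,0,0.12,0,0,0,0],[0.5,0,0.12,0,0,0,0],[0.5,0,0.12,0,0,0,0],[0.5,0,0.08,0,0,0,0],[0.5,0,0.04,0,0,0,0],[0.5,0,0,0,0,0,0]])

```text
time: 9.87
position: [0.4664, 0.0648, 0.1745]
tool_rot: [-0.706, -0.043, 0.044, 0.706]
ft_force: [0.5, -0.4, 0.6]
grip_width: 0.0436
```

Call:
play_rows(series=[[0.5,0,0.03,0,0,0,0],[0.5,0,0.03,0,0,0,0],[0.5,0,0.03,0,0,0,0],[0.5,0,0,0,0,0,0]])

```text
time: 10.2
position: [0.4668, 0.0648, 0.166]
tool_rot: [-0.706, -0.044, 0.044, 0.706]
ft_force: [0.1, -0.5, -0.8]
grip_width: 0.0437
```

No contact on the way down; tips should now sit at about z = 0.171. Closing now, waiting until the width settles.

Call:
play_rows(series=[[0,0,0,0,0,0,0],[0,0,0,0,0,0,0],[0,0,0,0,0,0,0],[0,0,0,0,0,0,0],[0,0,0,0,0,0,0],[0,0,0,0,0,0,0],[0,0,0,0,0,0,0],[0,0,0,0,0,0,0],[0,0,0,0,0,0,0],[0,0,0,0,0,0,0],[0,0,0,0,0,0,0],[0,0,0,0,0,0,0]], grip_force=35)

```text
time: 11.2
position: [0.4672, 0.0643, 0.1664]
tool_rot: [0.706, 0.044, -0.044, -0.705]
ft_force: [0.2, -4.7, 0.9]
grip_width: 0.017
```

Call:
play_rows(series=[[0,0,0,0,0,0,0],[0,0,0,0,0,0,0]])

```text
time: 11.37
position: [0.4672, 0.0643, 0.1664]
tool_rot: [0.706, 0.044, -0.044, -0.705]
ft_force: [-0.2, -5.8, 0.9]
grip_width: 0.017
```

Run:
```python
from h import *
o=robot.get_obs();print(o['q'].round(3), R.from_quat(o['tool_rot']).as_matrix().round(3),o['position'],o['grip_width'],o['ft_force'],o['moment'])
import pickle
pickle.dump(eyes.camera_params("wrist"),open("w6.pkl","wb"))
im=eyes.camera("wrist")[:,:,::-1]; cv2.imwrite(f"pics/wrist6.png",im)
cv2.imwrite("pics/c8.png",cv2.resize(im[120:320,150:370],None,fx=3,fy=2.9,interpolation=2))
```

```text
[-1.000e-01  4.000e-01  1.862e+00 -1.000e-03  8.790e-01 -1.795e+00] [[ 0.992  0.    -0.124]
 [ 0.124 -0.001  0.992]
 [ 0.    -1.    -0.001]] [0.46717263 0.06426607 0.16636593] 0.01699067229125065 [-0.15983059 -5.75534478  0.89431582] [-0.85763393 -0.10472953  0.04521058]
```

View pics/c8.png

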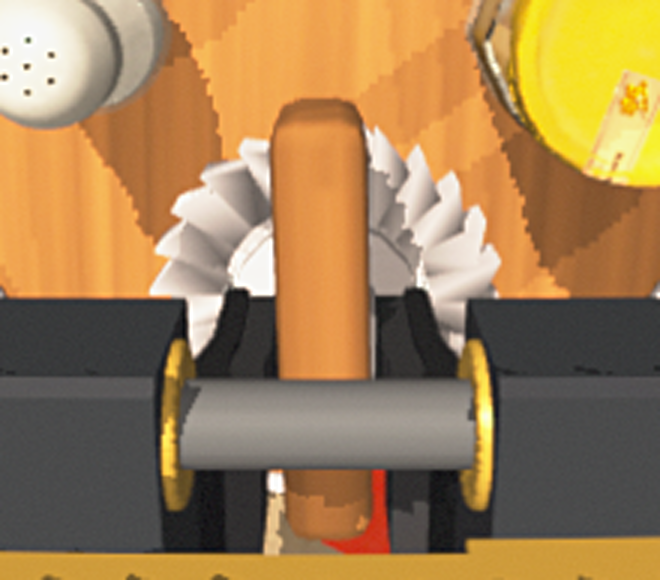

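Call:
play_rows(series=[[0.4,0,0,0,0,0,0],[0.4,0,0,0,0,0,0],[0.4,0,-0.04,0,0,0,0],[0.4,0,-0.03,0,0,0,0],[0,0,0,0,0,0,0],[0,0,0,0,0,0,0],[0,0,0,0,0,0,0],[0,0,0,0,0,0,0],[0,0,0,0,0,0,0],[0,0,0,0,0,0,0],[0,0,0,0,0,0,0],[0,0,0,0,0,0,0]])

```text
time: 12.42
position: [0.4669, 0.0641, 0.1732]
tool_rot: [0.706, 0.044, -0.044, -0.705]
ft_force: [-1.1, -5.7, 0.6]
grip_width: 0.0137
```

Call:
play_rows(series=[[0,0,0,0,0,0.002,0],[0,0,0,0,0,0.004,0],[0,0,0,0,0,0.006,0],[0,0,0,0,0,0.008,0],[0,0,0,0,0,0.01,0],[0,0,0,0,0,0.01,0],[0,0,0,0,0,0.01,0],[0,0,0,0,0,0.01,0],[0,0,0,0,0,0.01,0],[0,0,0,0,0,0.01,0],[0,0,0,0,0,0.01,0],[0,0,0,0,0,0.01,0]])

```text
time: 13.42
position: [0.4669, 0.064, 0.1732]
tool_rot: [0.704, -0.067, 0.067, -0.703]
ft_force: [-0.1, -6.1, -0.1]
grip_width: 0.0138
```

```bash
cat > snap.py <<'E'
from h import *
import pickle,sys
k=sys.argv[1]
o=robot.get_obs();M=R.from_quat(o['tool_rot']).as_matrix()
print("t",o['time'],"yaw",np.degrees(np.arctan2(M[1,0],M[0,0])).round(2),o['position'].round(4),o['grip_width'].round(4) if hasattr(o['grip_width'],'round') else o['grip_width'],o['ft_force'].round(1),o['moment'].round(2),"q6",o['q'][5].round(3))
pickle.dump(eyes.camera_params("wrist"),open(f"w{k}.pkl","wb"))
im=eyes.camera("wrist")[:,:,::-1]; cv2.imwrite(f"pics/wrist{k}.png",im)
E
python3 snap.py 7
```

```text
t 13.4167 yaw -10.93 [0.4669 0.064  0.1732] 0.01377696800218484 [-0.1 -6.1 -0.1] [-0.87 -0.04  0.16] q6 -1.479
```

View pics/wrist7.png

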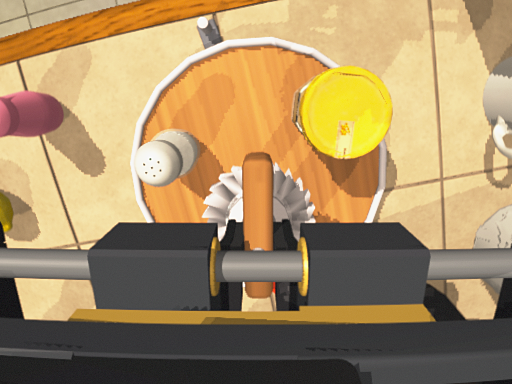

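```bash
cat > shk.py <<'E'
from h import *
import pickle,sys
k=sys.argv[1];uv=(float(sys.argv[2]),float(sys.argv[3]))
p=pickle.load(open(f"w{k}.pkl","rb"));S=np.array([.4664,.0645]);y=.145
X=onz(0,[uv],.110,p)[0][:2]-S
f=np.array([-np.cos(y),-np.sin(y)]);a=np.arctan2(X[1],X[0])-np.arctan2(f[1],f[0])
print("r",np.linalg.norm(X),"cw deg left",np.degrees(a)%360,"side mm",1e3*np.linalg.norm(X)*np.sin(a))
E
python3 shk.py 7 157 163; python3 shk.py 6 $(python3 -c "print(150+28/3,120+68/2.9)")
```

```text
r 0.07653162531035437 cw deg left 50.40197101957128 side mm 58.97030893442855
r 0.07852807103482391 cw deg left 57.28294918927118 side mm 66.06959044977198
```

Call:
play_rows(series=[[0,0,0,0,0,0.002,0],[0,0,0,0,0,0.004,0],[0,0,0,0,0,0.006,0],[0,0,0,0,0,0.008,0],[0,0,0,0,0,0.01,0],[0,0,0,0,0,0.01,0],[0,0,0,0,0,0.01,0],[0,0,0,0,0,0.01,0],[0,0,0,0,0,0.01,0],[0,0,0,0,0,0.01,0],[0,0,0,0,0,0.01,0],[0,0,0,0,0,0.01,0]])

```text
time: 14.47
position: [0.4669, 0.0638, 0.1732]
tool_rot: [0.685, -0.177, 0.177, -0.684]
ft_force: [-1.9, -6.5, -0.2]
grip_width: 0.014
```

Call:
play_rows(series=[[0,0,0,0,0,0.01,0],[0,0,0,0,0,0.01,0],[0,0,0,0,0,0.01,0],[0,0,0,0,0,0.01,0],[0,0,0,0,0,0.01,0],[0,0,0,0,0,0.01,0],[0,0,0,0,0,0.01,0],[0,0,0,0,0,0.01,0],[0,0,0,0,0,0.008,0],[0,0,0,0,0,0.006,0],[0,0,0,0,0,0.004,0],[0,0,0,0,0,0.002,0]])

```text
time: 15.47
position: [0.4668, 0.0636, 0.1732]
tool_rot: [0.65, -0.281, 0.281, -0.648]
ft_force: [-1.2, -7.5, -0.1]
grip_width: 0.0137
```

```bash
python3 snap.py 8
```

```text
t 15.4667 yaw -46.87 [0.4668 0.0636 0.1732] 0.013690279328153051 [-1.2 -7.5 -0.1] [-1.1   0.05  0.14] q6 -0.852
```

View pics/wrist8.png

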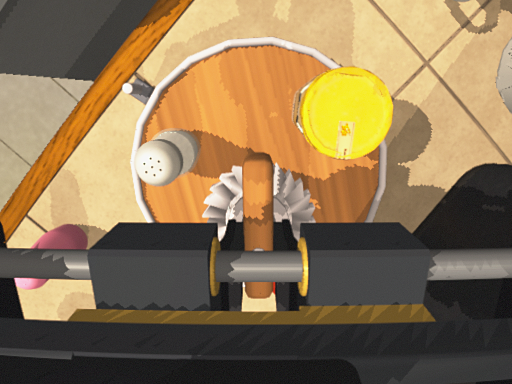

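```bash
python3 shk.py 8 157 164
```

```text
r 0.07630861607206017 cw deg left 15.110367857273634 side mm 19.89206973729863
```

Call:
play_rows(series=[[0,0,0,0,0,0.002,0],[0,0,0,0,0,0.004,0],[0,0,0,0,0,0.007,0],[0,0,0,0,0,0.009,0],[0,0,0,0,0,0.01,0],[0,0,0,0,0,0.01,0],[0,0,0,0,0,0.01,0],[0,0,0,0,0,0.008,0],[0,0,0,0,0,0.007,0],[0,0,0,0,0,0.006,0],[0,0,0,0,0,0.004,0],[0,0,0,0,0,0.002,0]])

```text
time: 16.52
position: [0.4667, 0.0636, 0.1732]
tool_rot: [0.61, -0.359, 0.359, -0.608]
ft_force: [-0.7, -7.3, 1.4]
grip_width: 0.0139
```

```bash
python3 snap.py 9
```

```text
t 16.5167 yaw -61.09 [0.4667 0.0636 0.1732] 0.013939067051115223 [-0.7 -7.3  1.4] [-1.21  0.1   0.09] q6 -0.604
```

View pics/wrist9.png

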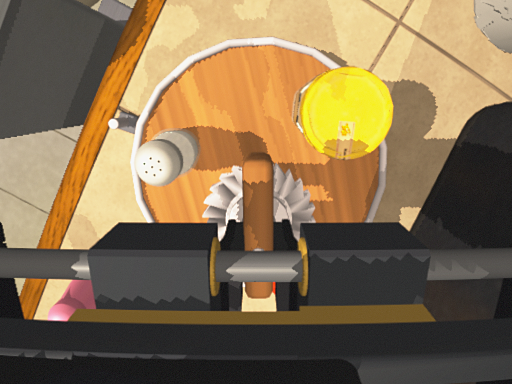

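```bash
python3 shk.py 9 157 164
```

```text
r 0.07626376732764 cw deg left 0.9355689477731582 side mm 1.2452373027203398
```

Call:
play_rows(series=[[0,0,0,0,0,-0.002,0],[0,0,0,0,0,-0.004,0],[0,0,0,0,0,-0.008,0],[0,0,0,0,0,-0.012,0],[0,0,0,0,0,-0.012,0],[0,0,0,0,0,-0.012,0],[0,0,0,0,0,-0.012,0],[0,0,0,0,0,-0.012,0],[0,0,0,0,0,-0.012,0],[0,0,0,0,0,-0.012,0],[0,0,0,0,0,-0.008,0],[0,0,0,0,0,-0.004,0]])

```text
time: 17.57
position: [0.4668, 0.0637, 0.1732]
tool_rot: [0.663, -0.249, 0.249, -0.661]
ft_force: [-1.0, -7.2, -0.2]
grip_width: 0.0138
```

```bash
python3 snap.py 10
```

```text
t 17.5667 yaw -41.24 [0.4668 0.0637 0.1732] 0.01375112015250836 [-1.  -7.2 -0.2] [-1.06 -0.06 -0.04] q6 -0.95
```

View pics/wrist10.png

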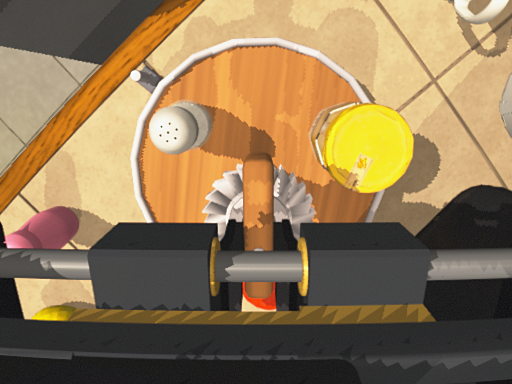

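```bash
python3 shk.py 10 172.5 129.5
```

```text
r 0.07747023454184832 cw deg left 0.403733333886644 side mm 0.5458876290801098
```

Call:
play_rows(series=[[0,0,0,0,0,-0.003,0],[0,0,0,0,0,-0.006,0],[0,0,0,0,0,-0.01,0],[0,0,0,0,0,-0.013,0],[0,0,0,0,0,-0.014,0],[0,0,0,0,0,-0.014,0],[0,0,0,0,0,-0.014,0],[0,0,0,0,0,-0.014,0],[0,0,0,0,0,-0.014,0],[0,0,0,0,0,-0.014,0],[0,0,0,0,0,-0.014,0],[0,0,0,0,0,-0.014,0]])

```text
time: 18.62
position: [0.4669, 0.0639, 0.1732]
tool_rot: [0.701, -0.094, 0.094, -0.7]
ft_force: [-0.3, -6.5, 0.9]
grip_width: 0.0137
```

Call:
play_rows(series=[[0,0,0,0,0,-0.014,0],[0,0,0,0,0,-0.014,0],[0,0,0,0,0,-0.014,0],[0,0,0,0,0,-0.014,0],[0,0,0,0,0,-0.014,0],[0,0,0,0,0,-0.014,0],[0,0,0,0,0,-0.014,0],[0,0,0,0,0,-0.011,0],[0,0,0,0,0,-0.008,0],[0,0,0,0,0,-0.006,0],[0,0,0,0,0,-0.003,0],[0,0,0,0,0,0,0]])

```text
time: 19.62
position: [0.4669, 0.0642, 0.1732]
tool_rot: [0.706, 0.045, -0.045, -0.705]
ft_force: [0.1, -5.4, 0.9]
grip_width: 0.0141
```

```bash
python3 snap.py 11
```

```text
t 19.6167 yaw 7.3 [0.4669 0.0642 0.1732] 0.01409008647515047 [ 0.1 -5.4  0.9] [-0.84 -0.04  0.01] q6 -1.798
```

View pics/wrist11.png

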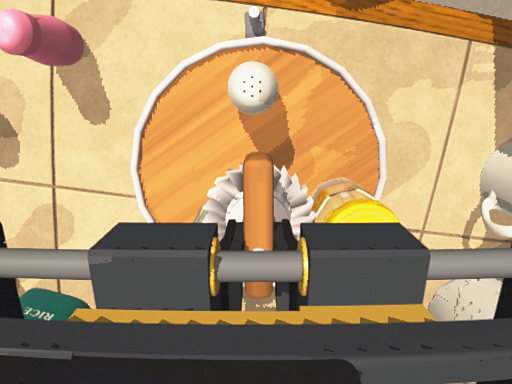

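Call:
play_rows(series=[[0.5,0,0,0,0,0,0],[0.5,0,0,0,0,0,0],[0.5,0,0,0,0,0,0],[0.5,0,0,0,0,0,0],[0.5,0,0,0,0,0,0],[0.5,0,0,0,0,0,0],[0.5,0,-0.05,0,0,0,0],[0.5,0,-0.1,0,0,0,0],[0.5,0,-0.2,0,0,0,0],[0.5,0,-0.3,0,0,0,0],[0.5,0,-0.3,0,0,0,0],[0.5,0,-0.1,0,0,0,0]])

```text
time: 20.67
position: [0.4692, 0.0647, 0.2826]
tool_rot: [0.706, 0.048, -0.042, -0.705]
ft_force: [0.7, -1.3, 0.3]
grip_width: 0.0431
```

Call:
play_rows(series=[[0.5,0,0,0,0,0,0],[0.5,0,0,0,0,0,0],[0.5,0,0,0,0,0,0]])

```text
time: 20.92
position: [0.466, 0.0649, 0.2773]
tool_rot: [-0.706, -0.044, 0.046, 0.706]
ft_force: [0.3, -0.0, -0.4]
grip_width: 0.0436
```

```bash
python3 snap.py 12
```

```text
t 20.9167 yaw 7.29 [0.466  0.0649 0.2773] 0.04360078974490716 [ 0.3 -0.  -0.4] [ 0.13 -0.13  0.04] q6 -1.798
```

View pics/wrist12.png

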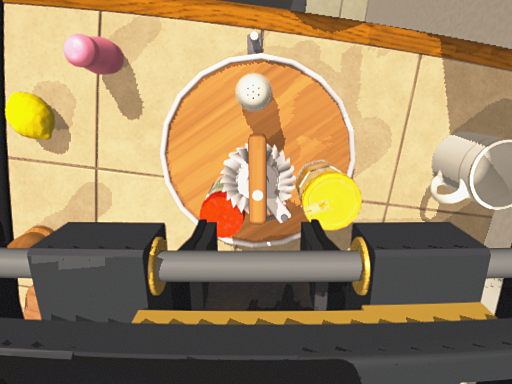

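```bash
python3 shk.py 12 253.5 91
python3 - <<'E'
from h import *
import pickle
p=pickle.load(open("w12.pkl","rb"))
b=onz(0,[(257.5,137),(258,219),(257.5,195)],.2,p);pg=onz(0,[(254,36)],.034,p)
S=b[2];print(b,pg,"bar yaw",np.degrees(np.arctan2(*(b[1]-b[0])[[1,0]])),"peg yaw",np.degrees(np.arctan2(*(S-pg[0])[[1,0]])))
E
```

```text
r 0.07873958740218776 cw deg left 1.8006790679164735 side mm 2.47420296844565
[[0.4226214  0.05900291 0.2       ]
 [0.48553131 0.06740255 0.2       ]
 [0.46630077 0.06456341 0.2       ]] [[0.32604015 0.04241046 0.034     ]] bar yaw 7.605070269913671 peg yaw 8.975233533050059
```

Shaker about 2 mm off the peg line, handle within 2° of the peg, gripper clear. Handing in.

```bash
python3 -c "
from rig import ticket
print(ticket.hand_in())"
```

```text
the job is handed in; nothing more can be done
None
```

The salt shaker now stands in line with the peg, and the handle's long end points over the peg again. I handed the job in at about 21 s of the allowed 51 s; no verdict was reported.

**What I did:** I gripped the bar over the axis and turned it about 68° clockwise, of which about 11° was slack. That carried the grey-domed shaker (not the pink look-alike) round to the peg. I then turned the handle back about 68° anticlockwise, while the tray stayed put. Then I opened the jaws and lifted clear.

**Last checks, from the wrist camera after release:**
- **Shaker:** about 2 mm off the axis–peg line (allowed 20 mm).
- **Handle:** about 1.4° from the peg direction (allowed 15°).
- **Jars:** all three upright on the tray.
- **Robot:** clear of the stand, with tool force near zero.

**What went wrong or disagreed:**
- **First grip missed:** the jaws shut on nothing above the bar, and I turned the empty gripper without moving the handle. A light press on the bar's top (6 N) and the wrist picture both put the fingertips about 5 mm behind the reported TCP, not 25 mm ahead of it as stated. I went by the measured value.
- **Second grip too wide:** it closed at 17 mm, probably on something under the bar, so I raised the gripper 7 mm and gripped again at 14 mm, the bar's thickness.
- **Sideways force:** it stayed at about 6–7 N while I held the bar.

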